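Hold a pendulum angle gauge at its set bevel on a ridged stud offcut

ROBOT

A 6-joint arm with a two-finger parallel gripper is mounted at the origin on the work surface. World frame = base frame: x ahead of the robot, y to its left, z up, the work surface at z = 0. Lengths are in m, angles in rad, forces in N, time in s.
With the tool pointing down it reaches from about 0.3 to 0.875 m from the base axis. Payload 4.2 kg.
Tool frame: the origin (TCP) lies on the centre line of the jaws, within the pads' length; the fingertips stand 11 mm ahead of it and the grasp point (between the pads) lies 8 mm behind it; z points along the fingers, y is the line along which they close (so a half turn about z gives the same grasp; the last joint's range is limited). The gripper opens to 85 mm and grips with 20 to 120 N. Pads are 22 mm wide; open, the fingers measure 114 mm over their backs; the gripper's body (76 mm by 85 mm) begins 54 mm behind the grasp point. The pads swing forward as they close: fully open they stand 13 mm farther back than shut.
Start: joints at [-1.296, 0.32, 1.565, -0, 1.257, -0.02], TCP at [0.167, -0.55, 0.242] pointing down, gripper open.
Joint ranges: [-3.11, 3.11], [-0.84, 2.01], [0.21, 2.61], [-1.34, 4.49], [0.05, 2.63], [-2.56, 2.56]. Speed limits (rad/s): [2.57, 2.57, 3.14, 3.14, 3.14, 3.14].

INTERFACE

Orientations are given as [roll, pitch, yaw] about the fixed x, y, z axes, in that order (R = Rz(yaw) Ry(pitch) Rx(roll)).
In Python, from workcell import env, jaws, kinematics, monitor, snapshot, camera_model, ticket gives the robot as it stands. Calls block until the motion is done:
- env.move_pose(position, orientation): joint-space move of the TCP to a pose.
- env.movel(position, orientation=None, max_speed=0.15): straight line of the TCP; orientation=None keeps the orientation; max_speed is the mean speed in m/s.
- env.move_joints(angles): joint-space move.
- jaws.grip(opening, strength=None): opening from 0.0 (shut) to 1.0 (fully open); strength is the grip in N (None keeps the last); returns when the fingers have stopped.
- env.sleep(seconds).
- kinematics.solve_ik(position, orientation): joint angles nearest the present ones, or None.
- monitor.get_state(): the state.
- snapshot(name): name is "scene" or "top" or "wrist"; returns the picture (480x640x3 uint8, red, green, blue); there is no depth.
- camera_model(name): a dict with "fx", "fy", "cx", "cy" (pixels), "dist" ([k1, k2, p1, p2, k3] as OpenCV has them; the pictures are not rectified), "position" and "orientation" of the camera in the world. Camera axes: x right, y down, z forward; pixel columns grow to the right and rows downward; lengths in m; the calibration is good to about 2 mm. A picture is of the moment at which its call begins: read the wrist's pose just before it. camera_model takes no time and is no camera call; for the wrist camera it gives the pose at the moment of the call.
A pose or a line that the arm cannot do raises env.PlanningError and nothing moves.
- ticket.sign_off(): hands the job in; it is judged then, once.
The state is a dict: "time": time; "joint_pos": joint angles; "joint_velocities": joint speeds; "tau": joint torques, N m; "ee_pos": TCP position; "tool_rot": TCP orientation; "wrist_force": force on the tool from outside, world axes, zero at the start; "ft_torque": the same for the moment, N m; "finger_gap": opening from 0.0 (shut) to 1.0 (fully open); "gripper_force": force on a finger pad.
Only numpy, scipy, OpenCV 4.12 (cv2) and the standard library are available. Lean on these libraries where they do the work, as an engineer would, in place of code of your own. Each camera call takes 0.05 s, during which the arm holds its last target. There are 200 camera calls.

TASK

I want to scribe a bevel on the ridged stud offcut. Pick up the pendulum angle gauge by its handle and stand it upright on the stud's rounded ridge, centred, with its sole square across the ridge, then rock it on the ridge until the swinging pointer settles on the index tab that marks the bevel. Finish while still gripping the gauge, held still with its sole on the ridge and the pointer on the mark, and leave the other things on the bench where they are.

Things in the scene. Friction and masses are not known exactly. Their poses are not given: they have to be found in the camera images.
- gauge: Pendulum angle gauge, loose, about 0.42 kg, standing on the bench. Grey housing 24 (x) x 134 (y) mm, 145 high, on an aluminium sole 44 x 140 x 10 mm; on top a black handle block 20 (x) x 26 (y) mm, from 145 to 193 mm up, free on both y sides for the grip. Origin: centre of the sole's flat underside; z up through the handle, x out of the white dial (looks away from the robot), y along the sole.
- gauge_handle (a point): Grip point inside the gauge's handle, on the gauge's z axis, 171 mm above the sole's underside; grip it across the 26 mm width, fingers closing along the gauge's y.
- pointer (a joint): Angle (rad, in the gauge) of the free pendulum pointer: black, 100 mm long, 7 wide, brass bob; pivot on the dial 130 mm above the underside. 0 = towards the sole; positive = turned about the gauge's +x, tip towards its +y. It comes to rest pointing down in the world within about a second, so tilting the gauge by a about its own +x makes it read -a.
- mark (a joint): Angle (rad) at which the index tab is locked on the dial; pivot, zero and sign as for the pointer; 0.12 to 0.35, different at each start. The tab is a dark steel block 12 mm wide, 16 long, just beyond the pointer's tip on the same arc. The pointer is on the mark when both angles agree.
- pointer_tip (a point): Tip of the pointer, 100 mm from the pivot.
- mark_point (a point): Place of the pointer's tip when it is on the mark (inner end of the index tab, 100 mm from the pivot).
- stud: Stud offcut fixed to the bench: wooden block 95 (x) x 220 (y) x 45 mm high with a half-round ridge of radius 35 mm across the middle of its top, along the block's x for its full 95 mm, crest 80 mm above the bench; a low bump at y = -80 mm (to 52 mm). Origin: centre of its underside; x along the ridge, z up. The sole is square across the ridge when the gauge's x is along the stud's x.
- ridge_crest (a point): Middle of the ridge's crest, 80 mm above the bench; the ridge's round has its axis 35 mm below, along the stud's x.
- joist: Bystander: joist offcut, loose plank block 60 x 150 x 45 mm high. Origin: centre of its underside.
- solvent: Bystander: closed white solvent bottle, 66 mm diameter, 150 mm high. Origin: centre of its underside.
- tin: Bystander: closed tin, 72 mm diameter, 70 mm high. Origin: centre of its underside.
There are look-alikes about, which are no part of the job. Of the things that look like the gauge, the smaller one is meant.

How it is judged:
On the way, in this order (a step that is already met when the one before it is completed fails the run):
1. the gauge is lifted in the fingers, off the bench and clear of the stud (height (world z) of gauge above 0.03 m and contact force between the fingers and gauge above 1 N and contact force between gauge and stud below 0.05 N), for 0.2 s.
2. the gauge stands upright (within 0.09 rad) on the ridge, sole square across it, in the fingers (contact force between gauge and stud above 0.3 N and contact force between the fingers and gauge above 1 N and height (world z) of gauge above 0.073 m and angle between gauge's own z axis and vertical below 0.09 rad and x of gauge in the frame of stud between -0.045 and 0.045 m and y of gauge in the frame of stud between -0.035 and 0.035 m and angle between the x axis of gauge and the x axis of stud, either way round below 0.3 rad), for 0.2 s.
At the end, for the whole second after the job is handed in: Gauge gripped, still, touching the stud (over 0.3 N), no bystander, its underside's centre above 66 mm, within 45 mm of the ridge's middle along it and 35 mm across it, its x axis within 0.3 rad of the ridge's; the pointer's tip rests within 6 mm (3.4 degrees) of the mark, through the last second (distance between pointer_tip and mark_point below 0.006 m and velocity of joint pointer between -0.3 and 0.3 rad/s and contact force between gauge and stud above 0.3 N and contact force between the fingers and gauge above 1 N and contact force between gauge and joist below 0.1 N and contact force between gauge and solvent below 0.1 N and contact force between gauge and tin below 0.1 N and height (world z) of gauge above 0.066 m and angular speed of gauge below 0.1 rad/s and x of gauge in the frame of stud between -0.045 and 0.045 m and y of gauge in the frame of stud between -0.035 and 0.035 m and angle between the x axis of gauge and the x axis of stud, either way round below 0.3 rad); the arm keeps its last pose, push and grip.
It fails at once if the joist is pushed more than 25 mm away (distance of joist from where it was at the start of the episode above 0.025 m).
It fails at once if the solvent is pushed more than 25 mm away (distance of solvent from where it was at the start of the episode above 0.025 m).
It fails at once if the tin is pushed more than 25 mm away (distance of tin from where it was at the start of the episode above 0.025 m).
It also fails if it takes over 43 s, if anything falls off the work surface, if the arm or the gripper's body presses on something with over 40 N, if the wrist force passes 120 N, or if a joint passes its speed limit or range.

## Working session

There is one attempt and no reset: what is moved stays moved. The work goes in short steps, each a Python script; the robot and the scene stay as the last script left them, time stands still between calls to the robot, and variables do not carry over. Pictures are saved under pics/ and viewed, at most 10 in all, crops included, and the job is handed in when it is done.

```bash
mkdir -p pics
python3 - <<'E'
from workcell import *
import cv2
for n in("scene","top"):
    cv2.imwrite(f"pics/{n}0.png",snapshot(n)[:,:,::-1]); print(n,camera_model(n))
print(monitor.get_state())
E
```

```text
scene {'fx': 529.4777781310986, 'fy': 529.4777781310986, 'cx': 326.3803597064704, 'cy': 234.74766551196294, 'dist': array([-0.07600781,  0.        ,  0.        ,  0.        ,  0.        ]), 'position': array([ 1.20273628, -0.1182204 ,  1.04053668]), 'orientation': array([-2.55480051,  0.01522423,  1.2537714 ])}
top {'fx': 438.34311664727824, 'fy': 438.34311664727824, 'cx': 314.12329283895843, 'cy': 237.69884849529208, 'dist': array([-0.0635686,  0.       ,  0.       ,  0.       ,  0.       ]), 'position': array([0.47925295, 0.07215452, 0.99826105]), 'orientation': array([-2.97234987,  0.0056329 , -1.56820764])}
{'time': 0.1, 'joint_pos': array([-1.29599250e+00,  3.20254652e-01,  1.56554051e+00,  2.06406367e-06,
        1.25743226e+00, -1.99864851e-02]), 'joint_velocities': array([ 0.0013532 , -0.00095348, -0.00283145, -0.00099327, -0.00037928,
       -0.00070208]), 'tau': array([ 8.99984807e-04, -4.16407263e+01, -2.34704912e+01,  7.27095517e-05,
        4.87665369e-03,  2.75834353e-06]), 'ee_pos': array([ 0.16695783, -0.54980005,  0.24155742]), 'tool_rot': array([-3.13995824e+00, -3.46333193e-05,  2.94789644e-01]), 'wrist_force': array([-0.06405745, -0.31898661, -0.23580212]), 'ft_torque': array([ 0.00959038,  0.03849683, -0.01886899]), 'gripper_force': 0.0, 'finger_gap': 0.9991513646019685}
```

View pics/scene0.png

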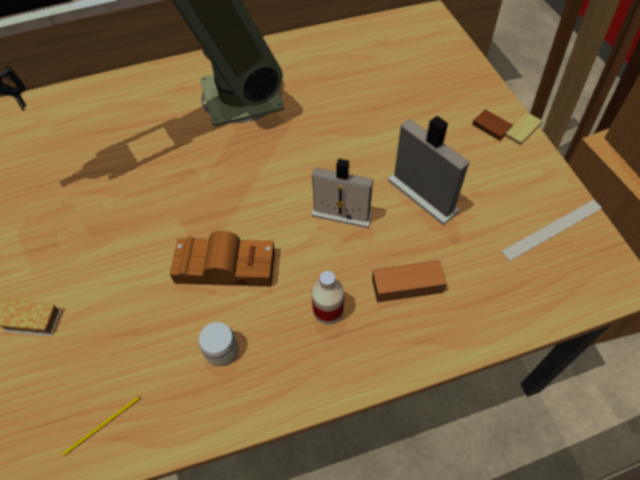

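View pics/top0.png

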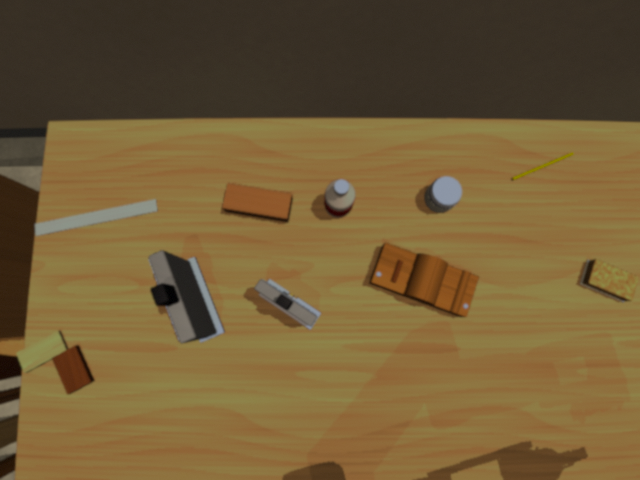

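The scene view has the small gauge at about (342,195), the stud at (222,260), the tin at (218,343), the bottle at (328,298) and the joist at (410,281). In the top view the gauge is at (287,302) and the stud at (425,280). I'll enlarge these to measure them.

Run:
```python
import cv2,numpy as np
s=cv2.imread("pics/scene0.png");t=cv2.imread("pics/top0.png")
def c(im,x,y,w=100,h=75,k=4):
    o=cv2.resize(im[y:y+h,x:x+w],None,fx=k,fy=k,interpolation=cv2.INTER_CUBIC)
    o=np.clip(o*1.5,0,255).astype(np.uint8)
    for i in range(0,w,10):
        if (x+i)%20==0: cv2.putText(o,str(x+i),(i*k,8),0,.3,(255,255,255));cv2.line(o,(i*k,10),(i*k,16),(255,255,255))
    for j in range(0,h,10):
        if (y+j)%20==0: cv2.putText(o,str(y+j),(0,j*k+4),0,.3,(255,255,255));cv2.line(o,(20,j*k),(26,j*k),(255,255,255))
    return o
cv2.imwrite("pics/z1.png",np.vstack([np.hstack([c(s,300,155),c(t,240,265)]),np.hstack([c(s,170,220,120,75)[:, :480][:, ::1][:,:400] if 0 else cv2.resize(c(s,160,220,120,75),(400,300)),cv2.resize(c(t,365,235,120,90),(400,300))])]))
```

```text
(no output)
```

View pics/z1.png

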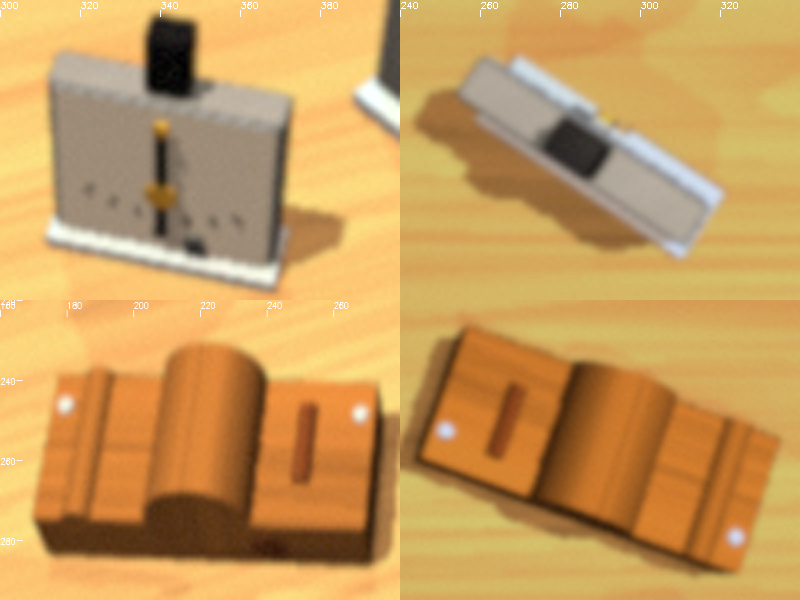

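Zoomed: the gauge sole runs (312,215)–(369,227) and the tab is at about scene (348.7,215.7), right of the pointer, so positive. The stud's bump is on the scene's left. I'll fit both poses by reprojection.

```bash
cat > h.py <<'E'
from workcell import *
import cv2,numpy as np
from scipy.spatial.transform import Rotation as Ro
from scipy.optimize import least_squares
def proj(n,P):
    m=camera_model(n);R=Ro.from_euler('xyz',m['orientation']).as_matrix().T
    K=np.array([[m['fx'],0,m['cx']],[0,m['fy'],m['cy']],[0,0,1]])
    return cv2.projectPoints(np.atleast_2d(P).astype(float),cv2.Rodrigues(R)[0],-R@m['position'],K,m['dist'])[0][:,0]
def place(p,L): return Ro.from_euler('z',p[2]).apply(L)+[p[0],p[1],0]
def fit(obs,p0):
    f=lambda p:np.concatenate([(proj(n,place(p,np.array(L)))-px).ravel() for n,L,px in obs])
    r=least_squares(f,p0,loss='soft_l1'); return r.x,f(r.x).reshape(-1,2)
E
cat > fit.py <<'E'
from h import *
S=lambda a:np.array(a)/4+[300,155]
T=lambda a:(np.array(a)-[400,0])/4+[240,265]
S2=lambda a:np.array(a)*.3+[160,220]
T2=lambda a:(np.array(a)-[400,300])*.3+[365,235]
h,q=.012,.067
g,r=fit([("scene",[[.022,-.07,0],[.022,.07,0],[-h,-q,.145],[-h,q,.145]],S([[47,240],[276,289],[58,50],[293,97]])),
 ("top",[[h,q,.145],[-h,q,.145],[h,-q,.145],[-h,-q,.145],[0,0,.193],[.022,-.07,.005],[-.022,-.07,.005]],T([[485,55],[460,93],[718,197],[693,245],[576,148],[725,190],[685,258]]))],[.4,.15,.5])
print(g,r.round(1).tolist())
a,b=.0475,.11
s,r=fit([("scene",[[a,-b,.045],[a,b,.045],[-a,-b,.045],[-a,b,.045],[a,-b,0],[a,b,0]],S2([[36,520],[367,528],[58,375],[378,383],[50,555],[372,564]])),
 ("top",[[a,b,.045],[-a,b,.045],[a,-b,.045],[-a,-b,.045]],T2([[468,326],[418,460],[780,438],[740,573]]))],[.4,-.2,.3])
print(s,r.round(1).tolist())
for m in np.arange(.1,.4,.05): print(m,(proj("scene",place(g,[[.018,.108*np.sin(m),.13-.108*np.cos(m)]]))-[300,155])*4)
print((proj("scene",place(g,[[.014,0,.13],[.016,0,.03]]))-[300,155])*4)
E
python3 fit.py
```

```text
[ 0.49877281  0.13176963 -0.5650999 ] [[-1.7, 2.4], [-2.1, 1.4], [-1.7, 0.2], [-1.3, -0.7], [-0.9, -0.5], [-1.5, 0.4], [-1.1, 1.5], [-1.6, 0.2], [-0.1, -0.5], [0.4, -0.3], [-0.2, -0.5]]
[ 0.77524413 -0.19942204 -0.34042171] [[-1.6, -0.6], [11.4, -0.1], [0.0, -2.2], [11.3, -2.4], [0.1, -3.8], [11.9, -3.6], [11.4, -97.0], [13.8, -99.8], [9.3, -99.4], [10.1, -101.6]]
0.1 [[172.63157808 248.22032117]]
0.15000000000000002 [[181.49409392 249.29650804]]
0.20000000000000004 [[190.3166677  250.09888851]]
0.25000000000000006 [[199.08153345 250.62483717]]
0.30000000000000004 [[207.77086308 250.87212486]]
0.3500000000000001 [[216.36677565 250.83892958]]
0.40000000000000013 [[224.8513482  250.52384861]]
[[157.34539789 125.13190507]
 [155.70484451 234.6534372 ]]
```

```bash
sed -i 's/^S2=.*/S2=lambda a:(np.array(a)-[0,300])*.3+[160,220]/' fit.py; python3 fit.py | sed -n 2p
python3 - <<'E'
from h import *
g=[.4988,.1318,-.565]
# wrist look: hover above the gauge, tool y along gauge y
for y in (g[2],g[2]+np.pi):
    for p in ([g[0],g[1],.163],):
        print(y,kinematics.solve_ik(np.array(p),np.array([np.pi,0,y])))
print(camera_model("wrist")); print(monitor.get_state()['ee_pos'])
E
```

```text
[ 0.56254896 -0.16534169 -0.35219503] [[-1.8, -6.8], [-0.2, -6.5], [-0.2, -0.2], [0.4, -0.5], [-0.7, -7.6], [0.4, -7.6], [-0.5, -6.3], [0.5, -6.1], [0.4, -5.7], [-0.3, -5.0]]
-0.565 [ 2.36037853e-01  2.93798727e-01  1.81825376e+00 -4.44089210e-16
  1.02954017e+00  2.37183418e+00]
2.576592653589793 [ 0.23603785  0.29379873  1.81825376  0.          1.02954017 -0.76975847]
{'fx': 425.8481630144952, 'fy': 425.8481630144952, 'cx': 318.9179377566814, 'cy': 248.33941218853045, 'dist': array([-0.05869057,  0.        ,  0.        ,  0.        ,  0.        ]), 'position': array([ 0.23476048, -0.52822013,  0.37373188]), 'orientation': array([ 2.85652599e+00,  1.07180734e-03, -1.27633152e+00])}
[ 0.16695783 -0.54980005  0.24155742]
```

```bash
sed -i 's/^S2=.*/S2=lambda a:(np.array(a)-[0,300])*[.3,.25]+[160,220]/' fit.py; python3 fit.py | sed -n 2p
cat > p1.py <<'E'
from h import *
g=[.4988,.1318,-.565]; o=[np.pi,0,g[2]+np.pi]
env.move_pose([g[0],g[1],.33],o)
cv2.imwrite("pics/w1.png",snapshot("wrist")[:,:,::-1]); m=camera_model("wrist")
for P in ([0,.013,.193],[0,-.013,.193],[.01,0,.193],[-.01,0,.193],[-.012,.067,.145],[-.012,-.067,.145],[.012,.067,.145],[.012,-.067,.145]):
    print(P,proj("wrist",place(g,[P])).round(1))
print(monitor.get_state()['time'])
E
python3 p1.py
```

```text
[ 0.55061252 -0.16327563 -0.34472662] [[-1.6, -0.3], [-0.5, -0.4], [-0.3, -0.6], [-0.2, -1.1], [-0.6, 0.7], [0.1, 0.5], [-1.5, -0.7], [-0.3, -0.2], [-0.2, -0.6], [-0.7, 0.3]]
[0, 0.013, 0.193] [[339.  238.2]]
[0, -0.013, 0.193] [[299.2 238.2]]
[0.01, 0, 0.193] [[319.1 252.8]]
[-0.01, 0, 0.193] [[319.1 223.3]]
[-0.012, 0.067, 0.145] [[407.6 206.3]]
[-0.012, -0.067, 0.145] [[230.5 206.6]]
[0.012, 0.067, 0.145] [[405.9 237. ]]
[0.012, -0.067, 0.145] [[232.3 237.3]]
2.8417
```

View pics/w1.png

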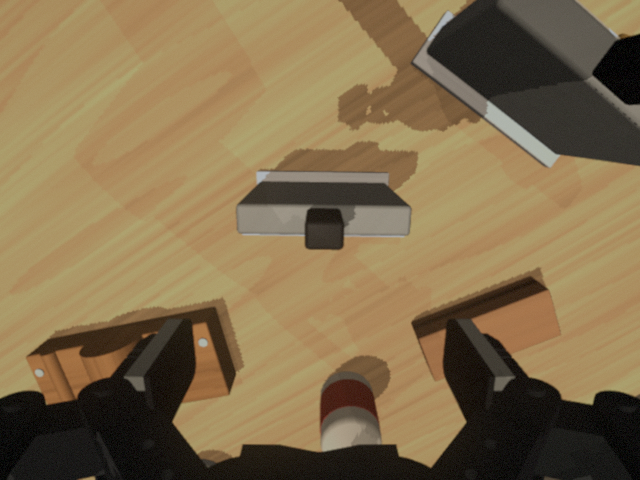

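The handle's top face is centred at about (324.5,235), against a predicted (319,238), so the gauge sits about 3.5 mm further along +y and 1.5 mm along −x. The yaw agrees. I'll correct for that, then grip and lift.

Run:
```python
from h import *
g=np.array([.4988,.1318,-.565]); c=place(g,[[-.0015,.0035,.163]])[0]; o=[np.pi,0,g[2]+np.pi]
env.movel(c,o,max_speed=.12)
print(monitor.get_state()['wrist_force'])
jaws.grip(0.0,60)
s=monitor.get_state();print(s['wrist_force'],s['finger_gap'],s['gripper_force'],s['ee_pos'],s['time'])
env.movel(c+[0,0,.18],max_speed=.15)
s=monitor.get_state();print(s['wrist_force'],s['ft_torque'],s['finger_gap'],s['ee_pos'])
st=[.5506,-.1633,-.345]
env.move_pose([st[0],st[1],.163+.08+.10],[np.pi,0,st[2]+np.pi])
env.movel([st[0],st[1],.163+.08+.015],max_speed=.1)
env.sleep(.5)
s=monitor.get_state();print(s['wrist_force'],s['finger_gap'],s['ee_pos'],s['tool_rot'],s['time'])
i=snapshot("scene");t=snapshot("top")
k=lambda im,x,y:cv2.resize(im[y:y+150,x:x+100],None,fx=4,fy=4,interpolation=cv2.INTER_CUBIC)
cv2.imwrite("pics/s2.png",np.hstack([k(i,170,160),k(t,375,225)])[:,:,::-1])
```

```text
[0.12381509 0.11978572 0.45109782]
[-0.29397544 -2.36590287  1.96217158] 0.29611148835987794 59.596928358078 [0.49937932 0.13533121 0.16317006] 4.9583
[ 0.57670637  0.61250739 -4.19765338] [ 0.0529305   0.03540334 -0.05212826] 0.2975099700936441 [0.49895191 0.13546271 0.34187603]
[-0.88752061 -0.81040347 -3.39114722] 0.29794271304981884 [ 0.55062872 -0.16332568  0.25806264] [3.14159086e+00 1.70634550e-04 2.79656255e+00] 8.9667
```

View pics/s2.png

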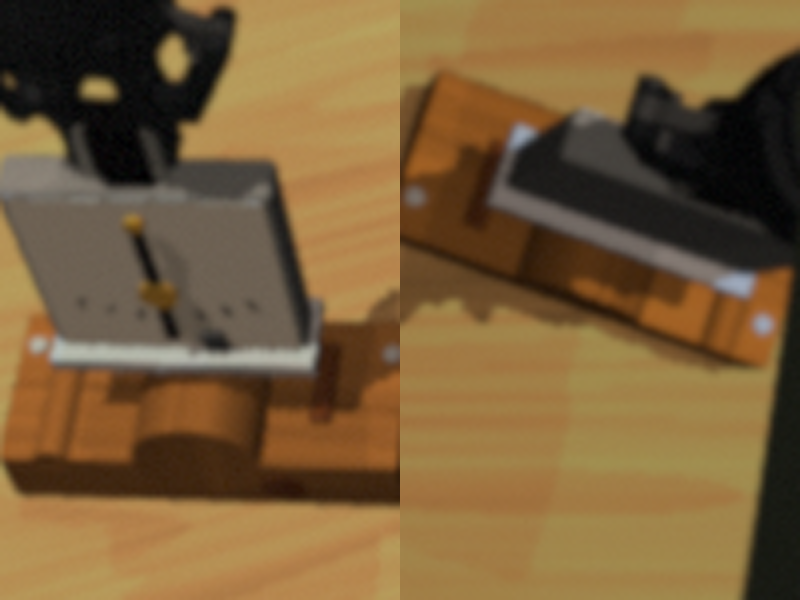

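The gauge hangs upright and square above the ridge, with the pointer tip at zoom (175,335) and the tab at (213,340). I'll lower it to contact, then measure the mark from this known pose.

Run:
```python
from h import *
st=[.5506,-.1633,-.345]
for m in (0,.15,.2,.25,.3):
    P=place(st,np.array([[.018,.1*np.sin(m),.13-.1*np.cos(m)],[.018,.108*np.sin(m),.13-.108*np.cos(m)]]))+[0,0,.095]
    print(m,((proj("scene",P)-[170,160])*4).round(1).tolist())
f0=monitor.get_state()['wrist_force'][2]
z=.258
while z>.236:
    z-=.001 if z<.247 else .003
    env.movel([st[0],st[1],z],max_speed=.03); env.sleep(.05)
    s=monitor.get_state(); d=s['wrist_force'][2]-f0
    if d>5: break
env.sleep(.6)
s=monitor.get_state();print(z,s['wrist_force']-[0,0,f0],s['ft_torque'],s['ee_pos'],s['time'])
```

```text
0 [[175.3, 337.0], [178.3, 345.3]]
0.15 [[203.5, 336.3], [208.5, 344.5]]
0.2 [[212.6, 335.5], [218.3, 343.7]]
0.25 [[221.6, 334.5], [228.0, 342.7]]
0.3 [[230.4, 333.2], [237.4, 341.3]]
0.242 [-0.9748639   0.70025295  7.69425546] [0.16423274 0.35362864 0.02776822] [ 0.55084466 -0.16338177  0.24298745] 12.0667
```

```bash
cat > rock.py <<'E'
from h import *
st=[.5506,-.1633,-.345]
def pose(m,press=.001):
    Z=Ro.from_euler('z',st[2]); Q=Z*Ro.from_euler('x',-m)
    n,t=Q.apply([0,0,1]),Q.apply([0,1,0])
    p=np.array([st[0],st[1],.045])+.035*n-.035*m*t+(.163-press)*n
    return p,(Q*Ro.from_euler('xyz',[np.pi,0,np.pi])).as_euler('xyz')
def rock(a,b,press=.001,step=.03):
    for m in np.linspace(a,b,max(2,int(abs(b-a)/step)+1))[1:]:
        env.movel(*pose(m,press),max_speed=.03)
    env.sleep(1.5); s=monitor.get_state()
    print(b,s['wrist_force'],s['ft_torque'],s['ee_pos']-pose(b,press)[0],s['finger_gap'],s['time'])
def pic(f):
    i=snapshot("scene")[195:270,175:275]
    cv2.imwrite(f,cv2.resize(i,None,fx=8,fy=8,interpolation=cv2.INTER_CUBIC)[:,:,::-1])
E
python3 - <<'E'
from rock import *
p,o=pose(0);print(p,Ro.from_euler('xyz',o).as_matrix().round(2)[1],Ro.from_euler('xyz',monitor.get_state()['tool_rot']).as_matrix().round(2)[1])
rock(0,.185); pic("pics/r1.png")
E
```

```text
[ 0.5506 -0.1633  0.242 ] [0.34 0.94 0.  ] [ 0.34  0.94 -0.  ]
0.185 [-0.84195954  1.25722589  5.82219917] [ 0.15943716  0.40946055 -0.07811333] [3.86683051e-04 9.66615906e-05 1.04705291e-03] 0.29427768252843284 15.4667
```

View pics/r1.png

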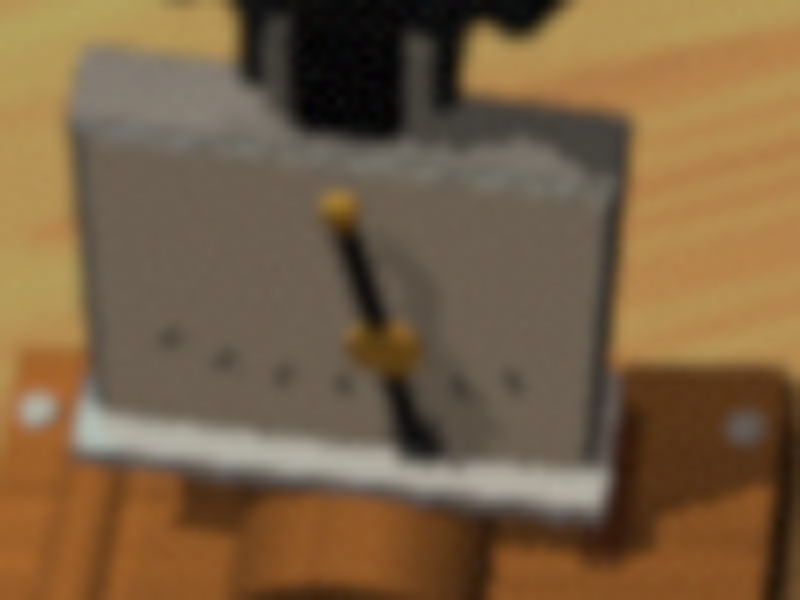

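The pointer line reaches about (413,440) and the tab is centred at about (421,440), so the pointer is about 2 mm short. This agrees with the first estimate of about 0.203. I'll rock it slightly further.

Run:
```python
from rock import *
rock(.185,.203); pic("pics/r2.png")
Z=Ro.from_euler('z',st[2])*Ro.from_euler('x',-.203)
n,t=Z.apply([0,0,1]),Z.apply([0,1,0]); O=np.array([st[0],st[1],.045])+.035*n-.035*.203*t
for m in (.17,.2,.23):
    P=O+Z.apply([[.018,r*np.sin(m),.13-r*np.cos(m)] for r in (0,.1,.108)]); print(m,((proj("scene",P)-[175,195])*8).round().tolist())
```

```text
0.203 [-1.12002363  0.70725925  6.02613956] [ 0.08167647  0.30833914 -0.1025287 ] [0.0004117  0.00013506 0.00101782] 0.2937483190791025 17.2667
0.17 [[352.0, 211.0], [410.0, 430.0], [414.0, 446.0]]
0.2 [[352.0, 211.0], [421.0, 431.0], [426.0, 447.0]]
0.23 [[352.0, 211.0], [433.0, 431.0], [439.0, 447.0]]
```

View pics/r2.png

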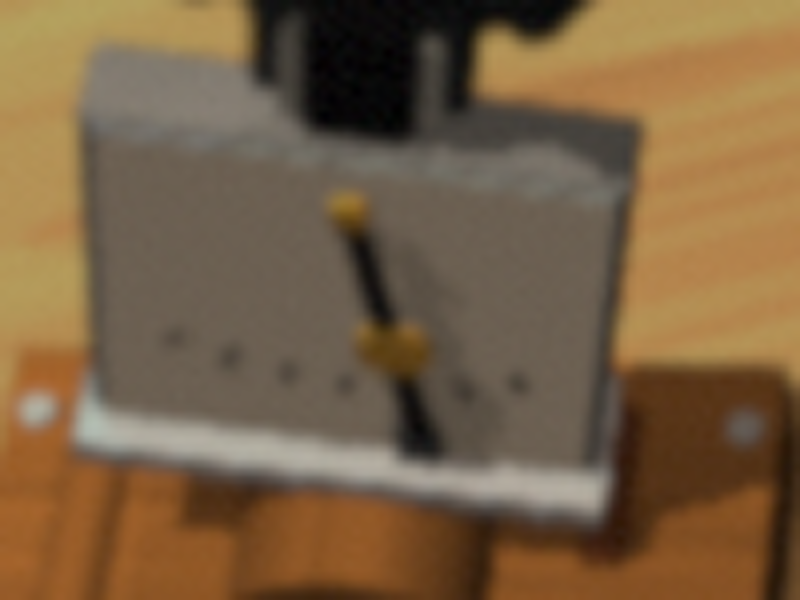

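The pointer line now meets the tab at (424,440), and the tab centre is at about (420,440). That is about 1 mm off, well inside the 6 mm limit, with steady contact force of about 9 N. I'll hand it in.

```bash
python3 -c "
from workcell import *
print(ticket.sign_off())"
```

```text
the job is handed in; nothing more can be done
None
```

I've handed the job in, and the result of the judging wasn't returned: the gauge is still gripped with its sole on the ridge, tilted about 0.20 rad, the pointer within about 1 mm of the mark in the last picture, and nothing else on the bench was knowingly touched.

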